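Return the medicine bottles to their holders

TASK

Tidy the treatment counter: pick out the four small medicine bottles standing about and put each one upright, flat in the well of the holder that has the same colour as the dot on its cap and the band on its label. They are glass, so set each one down gently, without dropping it or knocking any over. Leave the two white sample cups standing where they are.

Things in the scene. Friction and masses are not known exactly. Their poses are not given: they have to be found in the camera images.
- vial_red: Small clear-glass medicine vial with white cap, standing upright and loose; a red band on its label and a red dot on top of the cap. 25 mm diameter, 50 mm tall, 15 to 30 g. Straight body 24 mm in diameter from the foot to 35 mm up: grip it there; above it the narrower cap. Origin: centre of its underside; z up along its axis.
- vial_green: Small clear-glass medicine vial with white cap, standing upright and loose; a green band on its label and a green dot on top of the cap. 25 mm diameter, 50 mm tall, 15 to 30 g. Straight body 24 mm in diameter from the foot to 35 mm up: grip it there; above it the narrower cap. Origin: centre of its underside; z up along its axis.
- bottle_orange: Brown amber-glass medicine bottle with white cap, standing upright and loose; an orange band on its label and an orange dot on top of the cap. 33 mm diameter, 62 mm tall, 35 to 70 g. Straight body 32 mm in diameter from the foot to 43 mm up: grip it there; above it the narrower cap. Origin: centre of its underside; z up along its axis.
- bottle_blue: Brown amber-glass medicine bottle with white cap, standing upright and loose; a blue band on its label and a blue dot on top of the cap. 33 mm diameter, 74 mm tall, 42 to 84 g. Straight body 32 mm in diameter from the foot to 52 mm up: grip it there; above it the narrower cap. Origin: centre of its underside; z up along its axis.
- holder_red: Low round red plastic holder, fixed to the counter: 72 mm across its black foot ring, 68 mm across the coloured wall, rim 9 mm above the counter, with one shallow round open well about 52 mm across whose grey floor lies 3 mm above the counter (6 mm deep). Empty at the start. Origin: centre of its underside on the counter; z up, axis of the well.
- holder_green: Low round green plastic holder, fixed to the counter: 72 mm across its black foot ring, 68 mm across the coloured wall, rim 9 mm above the counter, with one shallow round open well about 52 mm across whose grey floor lies 3 mm above the counter (6 mm deep). Empty at the start. Origin: centre of its underside on the counter; z up, axis of the well.
- holder_orange: Low round orange plastic holder, fixed to the counter: 72 mm across its black foot ring, 68 mm across the coloured wall, rim 9 mm above the counter, with one shallow round open well about 52 mm across whose grey floor lies 3 mm above the counter (6 mm deep). Empty at the start. Origin: centre of its underside on the counter; z up, axis of the well.
- holder_blue: Low round blue plastic holder, fixed to the counter: 72 mm across its black foot ring, 68 mm across the coloured wall, rim 9 mm above the counter, with one shallow round open well about 52 mm across whose grey floor lies 3 mm above the counter (6 mm deep). Empty at the start. Origin: centre of its underside on the counter; z up, axis of the well.
- cup_1: White plastic sample cup with a wide white or faintly bluish screw lid, loose, 46 mm diameter, 56 mm tall, no coloured dot or band; a bystander that stays where it is. Origin: centre of its underside; z up.
- cup_2: White plastic sample cup with a wide white or faintly bluish screw lid, loose, 46 mm diameter, 56 mm tall, no coloured dot or band; a bystander that stays where it is. Origin: centre of its underside; z up.
Things that resemble listed ones, but are neither listed nor needed, are in the scene too. Leave any yellow look-alike of the bottle_blue alone.

How it is judged:
By the outcome, as a careful person would: the job done as asked, in the order asked, and still so for the second after the job is handed in, with the robot touching nothing.
It also fails if it takes over 96 s, if anything falls off the work surface, if the arm or the gripper's body presses on something with over 40 N, if the wrist force passes 120 N, or if a joint passes its speed limit or range.

ROBOT

A 6-joint arm with a two-finger parallel gripper is mounted at the origin on a cart in front of the work surface, level with it; the furniture and walls round the work are solid. World frame = base frame: x ahead of the robot, y to its left, z up, the work surface at z = 0. Lengths are in mm, angles in rad, forces in N, time in s.
With the tool pointing down it reaches from about 350 to 975 mm from the base axis. Payload 7.1 kg.
Tool frame: the origin (TCP) lies midway between the tips of the shut fingers; the grasp point (between the pads) lies 19 mm behind it (ctrl.grip_depth is the distance from the TCP to the grasp point, in mm); z points along the fingers, y is the line along which they close (so a half turn about z gives the same grasp; the last joint's range is limited). The gripper opens to 88 mm and grips with 3 to 60 N. Pads are 20 mm wide; open, the fingers measure 115 mm over their backs; the gripper's body (75 mm by 178 mm) begins 61 mm behind the grasp point.
Start: joints at [-1.207, 0.423, 1.63, -0, 1.089, -0.019], TCP at [233.466, -579.74, 222.675] pointing down, gripper open.
Joint ranges: [-3, 3], [-0.9, 2.11], [0.09, 2.58], [-1.31, 4.45], [0.11, 2.69], [-2.54, 2.54]. Speed limits (rad/s): [2.39, 2.39, 3.01, 3.14, 3.14, 3.14].

INTERFACE

Orientations are given as a rotation vector (axis times angle).
In Python, from workcell import ctrl, cams gives the robot as it stands.
- The arm moves only by the tool move_arm, never from a script. Its argument "steps" is a list of rows, each a list of 3 entries, a list of its own where there are three numbers: the shift along the tool's x, y, z in units of 25 mm (1.0 is 25 mm), then the turn about the tool's z in units of 5 degrees (1.0 is 5 degrees), then the closure, from 0 (fully open) to 1 (shut). A call has 1 to 20 rows; each row shifts and turns the commanded pose from where the row before left it, along the tool's axes as they then stand; what a row does not reach is not made up. A row lasts 1/12 s, in which the tool goes at most 41.7 mm and 7.16 degrees, less where a joint would pass 70% of its speed; a pose out of reach is approached as far as the arm can. A call is refused whole if a number of a shift passes 1 or a number of a turn 1, either way. A call with a gripper value outside its range is refused whole. The fingers move at their own pace and stop on an object; the grip force is fixed at half the most. Time passes only in rows, so rows that do not move let the fingers close. It gives the time, the measured TCP pose, the force, the opening and the grip force at its end, in the units of the state.
- ctrl.get_obs(): the state, without advancing time (a new reading comes with each control period).
- cams.get_image(name): name is "scene" or "top" or "wrist"; returns a dict with "image" (420x560x3 uint8, red, green, blue), "camera_matrix" (3x3 intrinsics, pixels), "xyz" and "rotation" of the camera in the world; the wrist camera has in their place "mount" (4x4, takes a point from camera to tool coordinates, whose origin is the TCP and whose axes are the flange's). Camera axes: x right, y down, z forward; pixel columns grow to the right and rows downward; lengths in mm; the calibration is good to about 2 mm. The wrist camera is an equidistant fisheye: a pixel r from the principal point sees the ray r / f radians off the axis. A picture is of the moment at which its call begins: read the wrist's pose just before it. There is no depth.
- ctrl.close_job(): hands the job in; it is judged then, once.
Trained networks look in the newest picture that a camera, given by its name, has taken for a name from the list of things; names that differ only in an ending like _2 or _b are one class to them, and where a whole thing is asked for, a point or a joint stands for the part that bears it (a point fixed in the world has none). Each returns a list of dicts, best first, with "p" (0 to 1); they miss things now and then, are a little off and sometimes report something else, mostly with a low value. They report only what shows in the picture. A call takes as long as a camera call. They do not tell look-alikes from the thing itself.
- cams.boxes_of(camera, thing): "rect" ([centre column, centre row, width, height] in pixels, round what is visible of it).
- cams.cut_out(camera, thing): "pixels" (420x560 bool, what is visible of it) and "rect" ([centre column, centre row, width, height] in pixels, round what is visible of it).
The state is a dict: "t": time; "qpos": joint angles; "qvel": joint speeds; "joint_torque": joint torques, N m; "ee_pos": TCP position; "orientation": TCP orientation; "ft_force": force on the tool from outside, world axes, zero at the start; "moment": the same for the moment, N m; "width": finger opening in mm; "grasp_force": force on a finger pad.
Only numpy, scipy, OpenCV 4.12 (cv2) and the standard library are available. Lean on these libraries where they do the work, as an engineer would, in place of code of your own. Each camera call takes 0.05 s, during which the arm holds its last target. There are 200 camera calls.

## Working session

There is one attempt and no reset: what is moved stays moved. The work goes in short steps, Python scripts to look and compute and a tool call to move; the robot and the scene stay as the last step left them, time stands still between calls to the robot, and variables do not carry over. Pictures are saved under pics/ and viewed, at most 14 in all, crops included, and the job is handed in when it is done.

Besides the shell and the picture viewer there is one more tool, called after "Request:" in YAML: its name, and indented under it one key for each argument. move_arm: Moves the arm, as the interface text tells. Its arguments: {"type":"object","properties":{"steps":{"type":"array"}},"required":["steps"]}

```bash
mkdir -p pics
python3 - <<'E'
from workcell import ctrl, cams
import cv2
for n in("scene","top"):
    d=cams.get_image(n);cv2.imwrite(f"pics/{n}0.png",cv2.cvtColor(d["image"],cv2.COLOR_RGB2BGR))
    print(n,d["camera_matrix"],d["xyz"],d["rotation"])
o=ctrl.get_obs();print(o)
E
```

```text
scene [[391.32985281   0.         280.69292288]
 [  0.         391.32985281 205.24264185]
 [  0.           0.           1.        ]] [-147.68327517 -330.00639426  447.51107407] [-1.82901021  1.09437788 -0.69252866]
top [[435.5807387    0.         275.31699148]
 [  0.         435.5807387  206.71417757]
 [  0.           0.           1.        ]] [456.20592105   5.12992421 934.84768106] [-2.20588291  2.17204165 -0.05419883]
{'t': 0.1, 'qpos': array([-1.20696364e+00,  4.23758484e-01,  1.63061476e+00,  3.55238840e-06,
        1.08857578e+00, -1.90246414e-02]), 'qvel': array([-0.00090875, -0.00320623, -0.00083953, -0.00131174,  0.00135189,
       -0.00011398]), 'joint_torque': array([-2.27783414e-03, -5.45616102e+01, -2.74324179e+01,  6.43952633e-02,
        1.88552187e-02, -3.47860646e-05]), 'ee_pos': array([ 233.31557347, -579.27978327,  221.98266441]), 'orientation': array([-3.08289458e+00, -5.97467732e-01,  3.60482019e-04]), 'ft_force': array([-0.33395746, -0.25822945,  0.41088403]), 'moment': array([-0.00495232,  0.05793115,  0.01075635]), 'grasp_force': 0.0, 'width': 87.7255100680693}
```

View pics/top0.png

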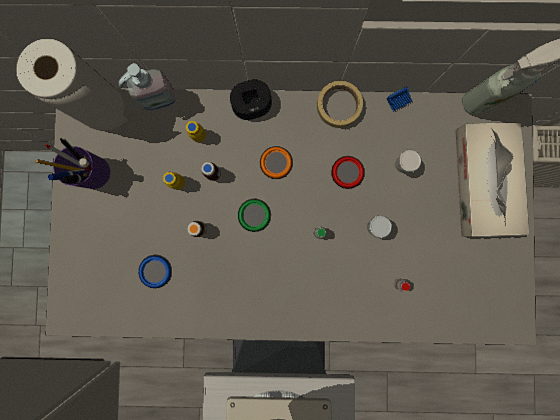

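View pics/scene0.png

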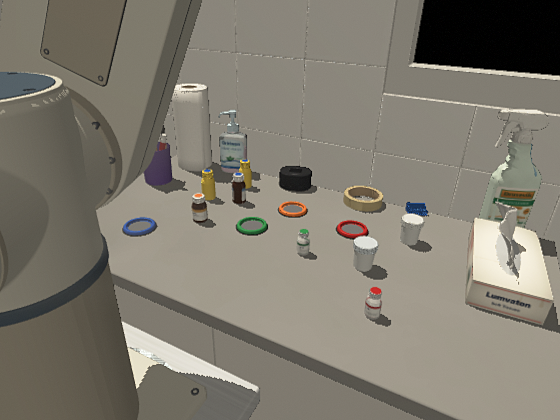

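Top view: red vial (405,286), green vial (321,233) and orange bottle (195,229). There are three blue-dotted candidates: (209,170), (193,130) and (173,180). The one at (209,170) has a white cap and brown body, so it fits bottle_blue. The other two have yellow bodies and are look-alikes. I'll confirm with a crop and measure.

```bash
cat > h.py <<'E'
import numpy as np, cv2
from workcell import ctrl, cams
from scipy.spatial.transform import Rotation as R
def to_plane(d,uv,z):
    K=d["camera_matrix"];r=R.from_rotvec(d["rotation"]).as_matrix() if np.shape(d["rotation"])==(3,) else np.array(d["rotation"])
    ray=r@np.linalg.solve(K,[uv[0],uv[1],1]);c=np.array(d["xyz"]);return c+ray*(z-c[2])/ray[2]
HUE={'red':(172,8),'green':(45,85),'orange':(8,20),'blue':(100,125)}
def dot(d,col,uv,w=9,smin=110,fit=False):
    hsv=cv2.cvtColor(d["image"],cv2.COLOR_RGB2HSV).astype(int);a,b=HUE[col];h=hsv[...,0]
    m=((h>=a)&(h<=b)) if a<b else ((h>=a)|(h<=b))
    m&=(hsv[...,1]>smin)&(hsv[...,2]>60)
    yy,xx=np.indices(m.shape);m&=(abs(xx-uv[0])<=w)&(abs(yy-uv[1])<=w)
    p=np.c_[xx[m],yy[m]].astype(np.float32)
    if fit: (c,s,_)=cv2.fitEllipse(cv2.convexHull(p));return np.array(c),s
    return p.mean(0),len(p)
E
python3 - <<'E'
from h import *
d=cams.get_image("top")
for c,uv,z in(('red',(405,286),50),('green',(321,233),50),('orange',(194,229),62),('blue',(207,169),74)):
    p,n=dot(d,c,uv);print(c,p,n,to_plane(d,p,z).round(1))
for c,uv in(('red',(348,172)),('green',(254,215)),('orange',(276,162)),('blue',(155,271))):
    p,n=dot(d,c,uv,24,fit=True);print('H',c,p,n,to_plane(d,p,7).round(1))
for n,uv in (('cup1',(411,158)),('cup2',(380,226))): print(n,to_plane(d,uv,56).round(1))
for n,uv in (('y1',(193,127)),('y2',(170,178))): print(n,to_plane(d,uv,74).round(1))
im=cv2.cvtColor(d["image"],cv2.COLOR_RGB2BGR)
s=cams.get_image("scene");si=cv2.cvtColor(s["image"],cv2.COLOR_RGB2BGR)
a=cv2.resize(im[110:250,150:250],None,fx=4,fy=4,interpolation=cv2.INTER_CUBIC);b=cv2.resize(si[150:250,180:280],(400,560),interpolation=cv2.INTER_CUBIC)
cv2.imwrite("pics/crop1.png",np.hstack([a,b]))
E
```

```text
red [404.85715 286.07938] 63 [ 350.7 -250.8   50. ]
green [321.      232.02127] 47 [456.5 -81.4  50. ]
orange [193.38889 228.38889] 54 [459.8 175.4  62. ]
blue [207.08511 167.91489] 47 [580.5 148.9  74. ]
H red [347.5461731 171.6875   ] (30.662927627563477, 31.06610107421875) [ 586.4 -141.1    7. ]
H green [253.50045776 214.66943359] (30.080167770385742, 30.401885986328125) [491.2  58.6   7. ]
H orange [275.51571655 161.83447266] (30.663360595703125, 31.13658905029297) [605.4  13.4   7. ]
H blue [153.7335968  271.24676514] (30.37171173095703, 31.101972579956055) [368.  267.9   7. ]
cup1 [ 609.4 -261.8   56. ]
cup2 [ 470.5 -199.3   56. ]
y1 [662.5 179.2  74. ]
y2 [559.2 222.3  74. ]
```

View pics/crop1.png

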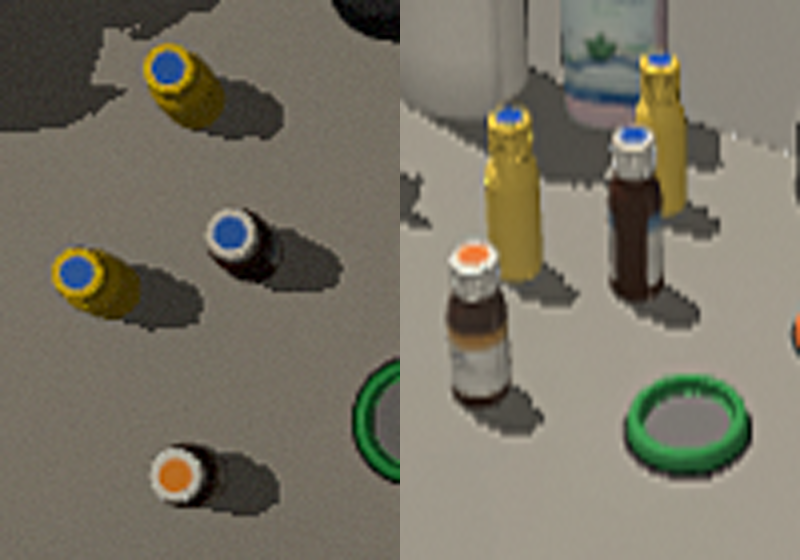

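The crop shows that the bottle at top pixel (207,168) has a white cap, blue dot and brown body, so it is bottle_blue. The two others are all yellow and I'll leave them alone. First I turn the tool so that its x is world y and its y is world x.

Request:
move_arm:
  steps:
    - [[0,0,0],-1,0]
    - [[0,0,0],-1,0]
    - [[0,0,0],-1,0]
    - [[0,0,0],-1,0]
    - [[0,0,0],-1,0]
    - [[0,0,0],-1,0]
    - [[0,0,0],-1,0]
    - [[0,0,0],-1,0]
    - [[0,0,0],-1,0]
    - [[0,0,0],-1,0]
    - [[0,0,0],-1,0]
    - [[0,0,0],-1,0]
    - [[0,0,0],-1,0]
    - [[0,0,0],-0.62,0]
    - [[0,0,0],0,0]

```text
t: 1.45
ee_pos: [233.4, -579.6, 222.5]
orientation: [-2.218, -2.224, -0.0]
ft_force: [-0.2, -0.8, 0.2]
width: 88.0
grasp_force: 0.0
```

Request:
move_arm:
  steps:
    - [[0.82,0.3,0.28],0,0]
    - [[0.82,0.3,0.28],0,0]
    - [[0.82,0.3,0.28],0,0]
    - [[0.82,0.3,0.28],0,0]
    - [[0.82,0.3,0.28],0,0]
    - [[0.82,0.3,0.28],0,0]
    - [[0.82,0.3,0.28],0,0]
    - [[0.82,0.3,0.28],0,0]
    - [[0.82,0.3,0.28],0,0]
    - [[0.82,0.3,0.28],0,0]
    - [[0.82,0.3,0.28],0,0]
    - [[0.82,0.3,0.28],0,0]
    - [[0.82,0.3,0.28],0,0]
    - [[0.82,0.3,0.28],0,0]
    - [[0.82,0.25,0.28],0,0]
    - [[0.82,0.25,0.28],0,0]
    - [[0,0,0],0,0]
    - [[0,0,0],0,0]

```text
t: 2.95
ee_pos: [350.9, -251.1, 110.5]
orientation: [-2.219, -2.223, 0.0]
ft_force: [-0.2, 0.3, 0.0]
width: 87.9
grasp_force: 0.0
```

Run:
```python
from h import *
o=ctrl.get_obs();print(o["ee_pos"],o["orientation"])
w=cams.get_image("wrist");print(w["camera_matrix"],w["mount"])
cv2.imwrite("pics/w1.png",cv2.cvtColor(w["image"],cv2.COLOR_RGB2BGR))
```

```text
[ 350.87262317 -251.12224583  110.5483359 ] [-2.21923185e+00 -2.22272182e+00  3.13371539e-04]
[[325.1922621    0.         280.32366668]
 [  0.         325.1922621  211.44002858]
 [  0.           0.           1.        ]] [[-2.48449500e-04 -9.65468483e-01 -2.60519764e-01  6.93602792e+01]
 [ 9.99999636e-01 -4.52515823e-04  7.23324605e-04 -3.86787847e-01]
 [-8.16236424e-04 -2.60519490e-01  9.65468244e-01 -1.62354219e+02]
 [ 0.00000000e+00  0.00000000e+00  0.00000000e+00  1.00000000e+00]]
```

View pics/w1.png

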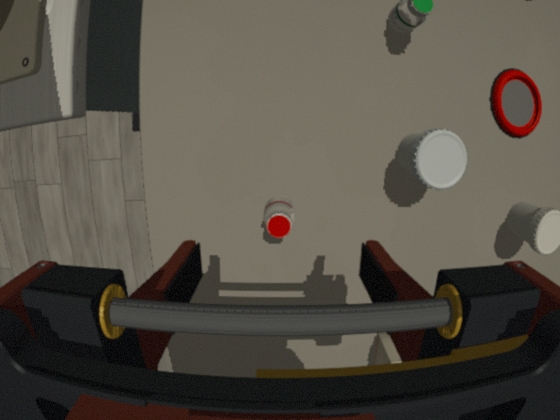

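The wrist view shows the red dot at (279,226). That puts the vial within 2 mm of the measured spot, centred between the fingers. Descending and gripping.

Request:
move_arm:
  steps:
    - [[0,0,0.7],0,0]
    - [[0,0,0.7],0,0]
    - [[0,0,0.7],0,0]
    - [[0,0,0.7],0,0]
    - [[0,0,0.7],0,0]
    - [[0,0,0.5],0,0]
    - [[0,0,0],0,0]
    - [[0,0,0],0,1]
    - [[0,0,0],0,1]
    - [[0,0,0],0,1]
    - [[0,0,0],0,1]
    - [[0,0,0],0,1]
    - [[0,0,0],0,1]
    - [[0,0,0],0,1]
    - [[0,0,0],0,1]
    - [[0,0,0],0,1]
    - [[0,0,0],0,1]
    - [[0,0,0],0,1]

```text
t: 4.5
ee_pos: [350.8, -251.6, 10.7]
orientation: [-2.221, -2.222, -0.0]
ft_force: [1.5, 0.3, 1.5]
width: 23.6
grasp_force: 30.0
```

Request:
move_arm:
  steps:
    - [[0,0,-0.4],0,1]
    - [[0,0,-0.9],0,1]
    - [[0,0,-0.9],0,1]
    - [[0,0,-0.9],0,1]
    - [[0,0,-0.9],0,1]
    - [[0.37,0.785,0],0,1]
    - [[0.37,0.785,0],0,1]
    - [[0.37,0.785,0],0,1]
    - [[0.37,0.785,0],0,1]
    - [[0.37,0.785,0],0,1]
    - [[0.37,0.785,0],0,1]
    - [[0.37,0.785,0],0,1]
    - [[0.37,0.785,0],0,1]
    - [[0.37,0.785,0],0,1]
    - [[0.37,0.785,0],0,1]
    - [[0.37,0.785,0],0,1]
    - [[0.37,0.785,0],0,1]
    - [[0,0,0],0,1]
    - [[0,0,0],0,1]

```text
t: 6.08
ee_pos: [586.5, -140.0, 111.0]
orientation: [2.219, 2.224, -0.0]
ft_force: [-0.9, 0.5, -0.5]
width: 23.7
grasp_force: 30.0
```

Request:
move_arm:
  steps:
    - [[0,0,0.8],0,1]
    - [[0,0,0.8],0,1]
    - [[0,0,0.8],0,1]
    - [[0,0,0.8],0,1]
    - [[0,0,0.2],0,1]
    - [[0,0,0.2],0,1]
    - [[0,0,0.16],0,1]
    - [[0,0,0.06],0,1]
    - [[0,0,0.04],0,1]
    - [[0,0,0.02],0,1]
    - [[0,0,0],0,1]
    - [[0,0,0],0,1]

```text
t: 7.08
ee_pos: [586.5, -140.6, 14.2]
orientation: [2.22, 2.222, 0.001]
ft_force: [-0.2, 0.3, -0.3]
width: 23.6
grasp_force: 30.0
```

Request:
move_arm:
  steps:
    - [[0,0,0.02],0,1]
    - [[0,0,0.01],0,1]
    - [[0,0,0],0,1]
    - [[0,0,0],0,0.65]
    - [[0,0,0],0,0.5]
    - [[0,0,0],0,0.2]
    - [[0,0,0],0,0.2]
    - [[0,0,0],0,0]
    - [[0,0,0],0,0]
    - [[0,0,0],0,0]
    - [[0,0,-0.4],0,0]
    - [[0,0,-0.8],0,0]
    - [[0,0,-0.9],0,0]
    - [[0,0,-0.9],0,0]
    - [[0,0,-0.9],0,0]
    - [[0,0,0],0,0]
    - [[0,0,0],0,0]

```text
t: 8.5
ee_pos: [587.2, -140.8, 112.3]
orientation: [2.219, 2.22, 0.003]
ft_force: [-0.7, 1.0, -0.1]
width: 88.2
grasp_force: 0.0
```

Request:
move_arm:
  steps:
    - [[0.3,-0.65,0],0,0]
    - [[0.3,-0.65,0],0,0]
    - [[0.3,-0.65,0],0,0]
    - [[0.3,-0.65,0],0,0]
    - [[0.3,-0.65,0],0,0]
    - [[0.3,-0.65,0],0,0]
    - [[0.3,-0.65,0],0,0]
    - [[0.3,-0.65,0],0,0]
    - [[0,0,0],0,0]
    - [[0,0,0],0,0]

```text
t: 9.33
ee_pos: [455.3, -80.3, 109.9]
orientation: [-2.219, -2.222, 0.001]
ft_force: [0.4, -0.3, -0.7]
width: 88.0
grasp_force: 0.0
```

```bash
cat >> h.py <<'E'
def wrist_dot(col,z,w=60):
    o=ctrl.get_obs();d=cams.get_image("wrist");p,n=dot(d,col,(280,230),w)
    K=d["camera_matrix"];u=p-K[:2,2];r=np.hypot(*u);th=r/K[0,0]
    ray=np.r_[u/r*np.sin(th),np.cos(th)];M=np.array(d["mount"]);T=R.from_rotvec(o["orientation"]).as_matrix()
    c=o["ee_pos"]+T@M[:3,3];v=T@M[:3,:3]@ray
    print(col,p,n,'at',(c+v*(z-c[2])/v[2]).round(1),'tcp',o["ee_pos"].round(1));return d
E
python3 - <<'E'
from h import *
wrist_dot('green',50)
d=cams.get_image("scene");im=cv2.cvtColor(d["image"],cv2.COLOR_RGB2BGR)
cv2.imwrite("pics/s1.png",cv2.resize(im[130:330,230:450],None,fx=2.7,fy=2.7))
E
```

```text
green [280.1556  226.82143] 392 at [454.9 -82.4  50. ] tcp [455.3 -80.3 109.9]
```

View pics/s1.png

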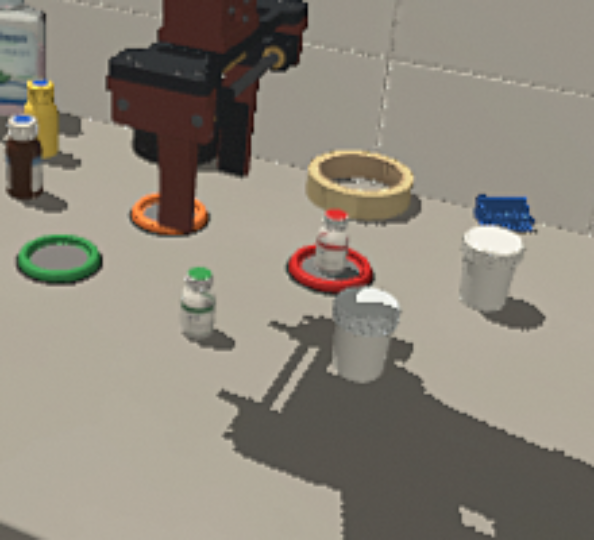

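The crop shows the red vial standing upright in the red holder (crop pixel 333,245), with both cups untouched. Now the green vial.

Request:
move_arm:
  steps:
    - [[-0.06,0,0.7],0,0]
    - [[0,0,0.7],0,0]
    - [[0,0,0.7],0,0]
    - [[0,0,0.7],0,0]
    - [[0,0,0.7],0,0]
    - [[0,0,0.5],0,0]
    - [[0,0,0],0,0]
    - [[0,0,0],0,1]
    - [[0,0,0],0,1]
    - [[0,0,0],0,1]
    - [[0,0,0],0,1]
    - [[0,0,0],0,1]
    - [[0,0,0],0,1]
    - [[0,0,0],0,1]
    - [[0,0,0],0,1]
    - [[0,0,0],0,1]
    - [[0,0,0],0,1]
    - [[0,0,0],0,1]

```text
t: 10.93
ee_pos: [456.2, -82.1, 10.5]
orientation: [-2.221, -2.222, -0.0]
ft_force: [0.4, 0.0, 1.1]
width: 23.8
grasp_force: 30.0
```

Request:
move_arm:
  steps:
    - [[0,0,-0.4],0,1]
    - [[0,0,-0.9],0,1]
    - [[0,0,-0.9],0,1]
    - [[0,0,-0.9],0,1]
    - [[0,0,-0.9],0,1]
    - [[0.7,0.175,0],0,1]
    - [[0.7,0.175,0],0,1]
    - [[0.7,0.175,0],0,1]
    - [[0.7,0.175,0],0,1]
    - [[0.7,0.175,0],0,1]
    - [[0.7,0.175,0],0,1]
    - [[0.7,0.175,0],0,1]
    - [[0.7,0.175,0],0,1]
    - [[0,0,0],0,1]
    - [[0,0,0],0,1]

```text
t: 12.18
ee_pos: [491.0, 58.4, 110.8]
orientation: [2.219, 2.224, 0.0]
ft_force: [-0.3, 0.4, -0.1]
width: 24.0
grasp_force: 30.0
```

Request:
move_arm:
  steps:
    - [[0,0,0.8],0,1]
    - [[0,0,0.8],0,1]
    - [[0,0,0.8],0,1]
    - [[0,0,0.8],0,1]
    - [[0,0,0.2],0,1]
    - [[0,0,0.2],0,1]
    - [[0,0,0.14],0,1]
    - [[0,0,0.06],0,1]
    - [[0,0,0.02],0,1]
    - [[0,0,0],0,1]
    - [[0,0,0],0,1]
    - [[0,0,0],0,1]

```text
t: 13.18
ee_pos: [491.5, 58.0, 15.4]
orientation: [2.22, 2.222, 0.001]
ft_force: [-0.4, 0.0, -1.1]
width: 23.9
grasp_force: 30.0
```

Request:
move_arm:
  steps:
    - [[0,0,0.03],0,1]
    - [[0,0,0.02],0,1]
    - [[0,0,0.02],0,1]
    - [[0,0,0],0,1]
    - [[0,0,0],0,0.65]
    - [[0,0,0],0,0.5]
    - [[0,0,0],0,0.2]
    - [[0,0,0],0,0.2]
    - [[0,0,0],0,0]
    - [[0,0,0],0,0]
    - [[0,0,0],0,0]
    - [[0,0,-0.4],0,0]
    - [[0,0,-0.8],0,0]
    - [[0,0,-0.9],0,0]
    - [[0,0,-0.9],0,0]
    - [[0,0,-0.9],0,0]
    - [[0,0,0],0,0]
    - [[0,0,0],0,0]

```text
t: 14.68
ee_pos: [492.0, 58.0, 112.2]
orientation: [2.219, 2.221, 0.004]
ft_force: [-0.3, -0.6, -0.4]
width: 87.9
grasp_force: 0.0
```

Request:
move_arm:
  steps:
    - [[0.67,-0.18,0],0,0]
    - [[0.67,-0.18,0],0,0]
    - [[0.67,-0.18,0],0,0]
    - [[0.67,-0.18,0],0,0]
    - [[0.67,-0.18,0],0,0]
    - [[0.67,-0.18,0],0,0]
    - [[0.67,-0.18,0],0,0]
    - [[0,0,0],0,0]
    - [[0,0,0],0,0]

```text
t: 15.43
ee_pos: [458.6, 175.3, 109.7]
orientation: [-2.218, -2.224, 0.003]
ft_force: [-0.1, 0.5, -0.8]
width: 87.9
grasp_force: 0.0
```

Run:
```python
from h import *
d=wrist_dot('orange',62)
a=cv2.cvtColor(d["image"],cv2.COLOR_RGB2BGR)
d=cams.get_image("top");b=cv2.cvtColor(d["image"],cv2.COLOR_RGB2BGR)
p,n=dot(d,'green',(254,210),12,170);print(p,n)
cv2.imwrite("pics/w2.png",cv2.resize(np.hstack([a,b[:,120:400]]),(800,400)))
```

```text
orange [279.66797 227.25586] 512 at [457.9 176.8  62. ] tcp [458.6 175.3 109.7]
[254.66667 210.57333] 75
```

View pics/w2.png

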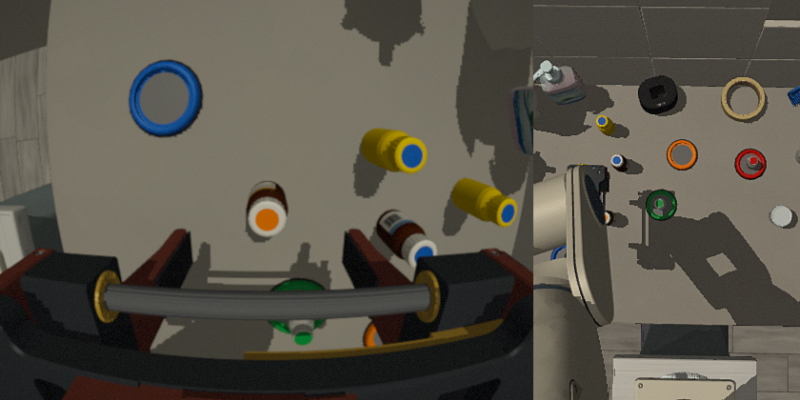

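The view shows the green vial standing in the green holder, and the orange bottle (dot at 280,227 in the full wrist picture) centred between the fingers. Descending.

Request:
move_arm:
  steps:
    - [[0.03,0,0.7],0,0]
    - [[0,0,0.7],0,0]
    - [[0,0,0.7],0,0]
    - [[0,0,0.7],0,0]
    - [[0,0,0.6],0,0]
    - [[0,0,0.4],0,0]
    - [[0,0,0],0,0]
    - [[0,0,0],0,1]
    - [[0,0,0],0,1]
    - [[0,0,0],0,1]
    - [[0,0,0],0,1]
    - [[0,0,0],0,1]
    - [[0,0,0],0,1]
    - [[0,0,0],0,1]
    - [[0,0,0],0,1]
    - [[0,0,0],0,1]
    - [[0,0,0],0,1]
    - [[0,0,0],0,1]

```text
t: 17.03
ee_pos: [459.6, 175.9, 15.8]
orientation: [-2.221, -2.222, -0.0]
ft_force: [-0.0, 0.3, 1.1]
width: 32.0
grasp_force: 30.0
```

Request:
move_arm:
  steps:
    - [[0,0,-0.4],0,1]
    - [[0,0,-0.9],0,1]
    - [[0,0,-0.9],0,1]
    - [[0,0,-0.9],0,1]
    - [[0,0,-0.9],0,1]
    - [[-0.65,0.58,0],0,1]
    - [[-0.65,0.58,0],0,1]
    - [[-0.65,0.58,0],0,1]
    - [[-0.65,0.58,0],0,1]
    - [[-0.65,0.58,0],0,1]
    - [[-0.65,0.58,0],0,1]
    - [[-0.65,0.58,0],0,1]
    - [[-0.65,0.58,0],0,1]
    - [[-0.65,0.58,0],0,1]
    - [[-0.65,0.6,0],0,1]
    - [[0,0,0],0,1]
    - [[0,0,0],0,1]

```text
t: 18.45
ee_pos: [605.3, 12.8, 116.0]
orientation: [-2.223, -2.22, -0.0]
ft_force: [0.5, 0.0, 0.0]
width: 32.4
grasp_force: 30.0
```

Request:
move_arm:
  steps:
    - [[0,0,0.8],0,1]
    - [[0,0,0.8],0,1]
    - [[0,0,0.8],0,1]
    - [[0,0,0.8],0,1]
    - [[0,0,0.2],0,1]
    - [[0,0,0.2],0,1]
    - [[0,0,0.14],0,1]
    - [[0,0,0.06],0,1]
    - [[0,0,0.02],0,1]
    - [[0,0,0],0,1]
    - [[0,0,0],0,1]
    - [[0,0,0],0,1]

```text
t: 19.45
ee_pos: [605.5, 13.4, 20.8]
orientation: [2.22, 2.222, 0.001]
ft_force: [0.4, -0.0, -0.7]
width: 32.4
grasp_force: 30.0
```

Request:
move_arm:
  steps:
    - [[0,0,0.03],0,1]
    - [[0,0,0.03],0,1]
    - [[0,0,0.02],0,1]
    - [[0,0,0],0,1]
    - [[0,0,0],0,0.55]
    - [[0,0,0],0,0.4]
    - [[0,0,0],0,0.2]
    - [[0,0,0],0,0.2]
    - [[0,0,0],0,0]
    - [[0,0,0],0,0]
    - [[0,0,0],0,0]
    - [[0,0,-0.4],0,0]
    - [[0,0,-0.8],0,0]
    - [[0,0,-0.9],0,0]
    - [[0,0,-0.9],0,0]
    - [[0,0,-0.9],0,0]
    - [[0,0,-0.3],0,0]
    - [[0,0,0],0,0]
    - [[0,0,0],0,0]

```text
t: 21.03
ee_pos: [605.1, 13.5, 123.3]
orientation: [2.221, 2.222, 0.001]
ft_force: [0.4, -1.2, 0.5]
width: 87.6
grasp_force: 0.0
```

Request:
move_arm:
  steps:
    - [[0.68,-0.12,0],0,0]
    - [[0.68,-0.12,0],0,0]
    - [[0.68,-0.12,0],0,0]
    - [[0.68,-0.12,0],0,0]
    - [[0.68,-0.12,0],0,0]
    - [[0.68,-0.12,0],0,0]
    - [[0.68,-0.12,0],0,0]
    - [[0.68,-0.12,0],0,0]
    - [[0,0,0],0,0]
    - [[0,0,0],0,0]

```text
t: 21.87
ee_pos: [579.9, 149.8, 121.6]
orientation: [-2.218, -2.223, 0.004]
ft_force: [-0.7, -0.6, -0.1]
width: 88.0
grasp_force: 0.0
```

Run:
```python
from h import *
d=wrist_dot('blue',74,25)
a=cv2.cvtColor(d["image"],cv2.COLOR_RGB2BGR)
d=cams.get_image("scene");b=cv2.cvtColor(d["image"],cv2.COLOR_RGB2BGR)
cv2.imwrite("pics/w3.png",cv2.resize(np.hstack([a,b[:,120:400]]),(800,400)))
```

```text
blue [279.59952 231.48302] 412 at [579.1 148.3  74. ] tcp [579.9 149.8 121.6]
```

View pics/w3.png

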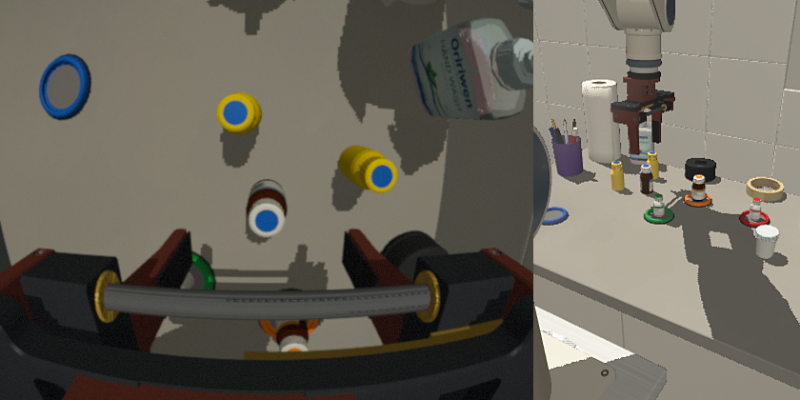

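The orange bottle stands upright in its holder. The bottle between the fingers has a white cap, brown body and blue dot at (280,231), and both yellow look-alikes are clear of the fingers. Descending.

Request:
move_arm:
  steps:
    - [[-0.03,0,0.7],0,0]
    - [[0,0,0.7],0,0]
    - [[0,0,0.7],0,0]
    - [[0,0,0.7],0,0]
    - [[0,0,0.7],0,0]
    - [[0,0,0.48],0,0]
    - [[0,0,0],0,0]
    - [[0,0,0],0,1]
    - [[0,0,0],0,1]
    - [[0,0,0],0,1]
    - [[0,0,0],0,1]
    - [[0,0,0],0,1]
    - [[0,0,0],0,1]
    - [[0,0,0],0,1]
    - [[0,0,0],0,1]
    - [[0,0,0],0,1]
    - [[0,0,0],0,1]
    - [[0,0,0],0,1]

```text
t: 23.47
ee_pos: [581.0, 148.7, 23.8]
orientation: [-2.221, -2.222, -0.0]
ft_force: [-0.6, -0.3, 1.7]
width: 32.1
grasp_force: 30.0
```

Request:
move_arm:
  steps:
    - [[0,0,-0.4],0,1]
    - [[0,0,-1],0,1]
    - [[0,0,-1],0,1]
    - [[0,0,-1],0,1]
    - [[0,0,-1],0,1]
    - [[0,-0.5,0],0,1]
    - [[0.4,-0.67,0],0,1]
    - [[0.4,-0.67,0],0,1]
    - [[0.4,-0.67,0],0,1]
    - [[0.4,-0.67,0],0,1]
    - [[0.4,-0.67,0],0,1]
    - [[0.4,-0.67,0],0,1]
    - [[0.4,-0.67,0],0,1]
    - [[0.4,-0.67,0],0,1]
    - [[0.4,-0.67,0],0,1]
    - [[0.4,-0.67,0],0,1]
    - [[0.4,-0.67,0],0,1]
    - [[0.37,-0.65,0],0,1]
    - [[0,0,0],0,1]
    - [[0,0,0],0,1]

```text
t: 25.13
ee_pos: [367.8, 268.2, 134.2]
orientation: [2.218, 2.224, 0.001]
ft_force: [0.6, 0.4, -0.9]
width: 32.0
grasp_force: 30.0
```

Request:
move_arm:
  steps:
    - [[0,0,0.9],0,1]
    - [[0,0,0.9],0,1]
    - [[0,0,0.9],0,1]
    - [[0,0,0.9],0,1]
    - [[0,0,0.2],0,1]
    - [[0,0,0.2],0,1]
    - [[0,0,0.14],0,1]
    - [[0,0,0.06],0,1]
    - [[0,0,0.02],0,1]
    - [[0,0,0],0,1]
    - [[0,0,0],0,1]
    - [[0,0,0],0,1]

```text
t: 26.13
ee_pos: [368.3, 268.1, 28.7]
orientation: [2.221, 2.222, 0.002]
ft_force: [0.6, 0.1, -1.2]
width: 31.9
grasp_force: 30.0
```

Request:
move_arm:
  steps:
    - [[0,0,0.03],0,1]
    - [[0,0,0.03],0,1]
    - [[0,0,0.02],0,1]
    - [[0,0,0],0,1]
    - [[0,0,0],0,0.55]
    - [[0,0,0],0,0.4]
    - [[0,0,0],0,0.2]
    - [[0,0,0],0,0.2]
    - [[0,0,0],0,0]
    - [[0,0,0],0,0]
    - [[0,0,0],0,0]
    - [[0,0,-0.4],0,0]
    - [[0,0,-0.8],0,0]
    - [[0,0,-0.9],0,0]
    - [[0,0,-0.9],0,0]
    - [[0,0,-0.9],0,0]
    - [[0,0,-0.9],0,0]
    - [[0,0,-0.9],0,0]
    - [[0,0,0],0,0]
    - [[0,0,0],0,0]

```text
t: 27.8
ee_pos: [368.6, 268.3, 170.1]
orientation: [2.22, 2.222, 0.005]
ft_force: [0.3, -0.9, -0.6]
width: 87.9
grasp_force: 0.0
```

Run:
```python
from h import *
d=wrist_dot('blue',77,25)
a=cv2.cvtColor(d["image"],cv2.COLOR_RGB2BGR)
d=cams.get_image("top");b=cv2.cvtColor(d["image"],cv2.COLOR_RGB2BGR)
for c,uv,z in(('red',(346,165),53),('green',(254,211),53),('orange',(275,156),65)):
    p,n=dot(d,c,uv,8,150);print(c,p,n,to_plane(d,p,z).round(1))
for n,uv in (('cup1',(411,158)),('cup2',(380,226))): pass
cv2.imwrite("pics/w4.png",cv2.resize(np.hstack([a,b[:,150:430]]),(800,400)))
```

```text
blue [279.58206 213.15076] 524 at [368.  267.4  77. ] tcp [368.6 268.3 170.1]
red [347.64062 162.64062] 128 [ 598.5 -133.9   53. ]
green [253.06944 208.84723] 72 [501.3  57.   53. ]
orange [274.96747 152.77235] 123 [614.5  14.3  65. ]
```

View pics/w4.png

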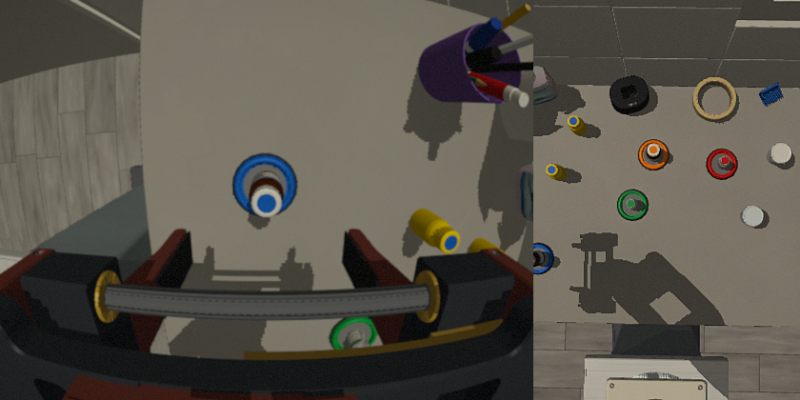

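All four bottles appear placed, with blue in its well at wrist (280,213). The dot averages above include ring pixels from the holders, so I'll confirm in one enlarged scene crop that each stands flat.

Run:
```python
from h import *
d=cams.get_image("top");b=cv2.cvtColor(d["image"],cv2.COLOR_RGB2BGR)
s=cams.get_image("scene");a=cv2.cvtColor(s["image"],cv2.COLOR_RGB2BGR)
A=cv2.resize(a[150:285,100:440],(800,318),interpolation=cv2.INTER_CUBIC)
B=cv2.resize(np.hstack([b[130:240,230:430],b[230:340,120:200]]),(700,275),interpolation=cv2.INTER_CUBIC)
cv2.imwrite("pics/f.png",np.vstack([A,np.pad(B,((0,0),(0,100),(0,0)))]))
```

```text
(no output)
```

View pics/f.png

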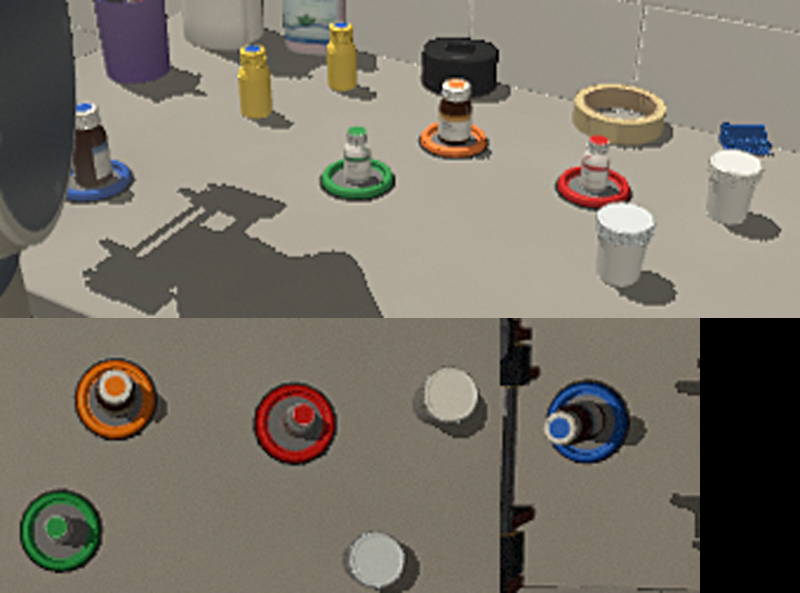

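All four stand flat in the matching wells, and the blue cap's offset in the top view matches the parallax expected for a 77 mm height. The cups and yellow bottles have not moved. Handing in.

```bash
python3 -c "
from workcell import ctrl
print(ctrl.close_job())"
```

```text
the job is handed in; nothing more can be done
None
```

All four bottles stand upright in the holders of their own colour, the cups and yellow look-alikes are where they were, and the job was handed in at about 28 s.

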